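# Present a carton to the counter scanner

## Robot

A 6-joint arm with a two-finger parallel gripper is mounted at the origin on the work surface. World frame = base frame: x ahead of the robot, y to its left, z up, the work surface at z = 0. Lengths are in mm, angles in rad, forces in N, time in s.
With the tool pointing down it reaches from about 350 to 775 mm from the base axis. Payload 7.3 kg.
Tool frame: the origin (TCP) lies on the centre line of the jaws, within the pads' length; the fingertips stand 22 mm ahead of it and the grasp point (between the pads) lies 3 mm ahead of it; z points along the fingers, y is the direction in which the jaws open and shut (so a half turn about z gives the same grasp; the last joint's range is limited). The gripper opens to 92 mm and grips with 3 to 60 N. Pads are 19 mm wide; open, the fingers measure 130 mm over their backs; the gripper's body (75 mm by 190 mm) begins 47 mm behind the grasp point.
Start: joints at [-1.468, 0.342, 1.524, -0, 1.275, -0.146], TCP at [129.298, -508.847, 248.741] pointing down, gripper open.
Joint ranges: [-2.53, 2.53], [-0.77, 2.02], [0.04, 2.7], [-1, 4.14], [0.28, 2.66], [-3.11, 3.11]. Speed limits (rad/s): [2.57, 2.57, 3.14, 3.14, 3.14, 3.14].

## Interface

Orientations are given as [roll, pitch, yaw] about the fixed x, y, z axes, in that order (R = Rz(yaw) Ry(pitch) Rx(roll)).
In Python, from plant import bot gives the robot as it stands.
- The arm moves only by the tool play_rows, never from a script. Its argument "moves" is one flat list of numbers, 5 for each row, row after row: the closure in counts, from 0 (fully open) to 255 (shut), then the shift along the tool's x, y, z in mm, then the turn about the tool's z in degrees. A call has 1 to 8 rows; each row is the pose to reach, as a shift and turn from the pose commanded when the call began, along the tool's axes at that moment; what a row does not reach only later rows make up. A row lasts 1/12 s, in which the tool goes at most 41.7 mm and 7.16 degrees, less where a joint would pass 70% of its speed; a pose out of reach is approached as far as the arm can. A call with a gripper value outside its range is refused whole. The fingers move at their own pace and stop on an object; the grip force is fixed at half the most. Time passes only in rows, so rows that repeat a pose let the fingers close. It gives the time, the measured TCP pose, the force and the opening at its end, in the units of the state.
- bot.get_obs(): the state, without advancing time (a new reading comes with each control period).
- bot.capture(name): name is "side" or "top" or "wrist"; returns a dict with "color" (400x640x3 uint8, red, green, blue), "fx", "fy", "cx", "cy" (pixels), "k1" (the pictures are not rectified: a ray, as slopes to the right and down, at radius r is drawn at 1 + k1 r^2 times it, then the intrinsics apply), "world_to_cam" (4x4, takes a point from world to camera coordinates); the wrist camera has in their place "T_tool_cam" (4x4, takes a point from camera to tool coordinates, whose origin is the TCP and whose axes are the flange's). Camera axes: x right, y down, z forward; pixel columns grow to the right and rows downward; lengths in mm; the calibration is good to about 2 mm. A picture is of the moment at which its call begins: read the wrist's pose just before it. There is no depth.
- bot.close_job(): hands the job in, once; it reports no verdict.
The state is a dict: "time": time; "joint_positions": joint angles; "dq": joint speeds; "tau": joint torques, N m; "tool_pos": TCP position; "tcp_rot": TCP orientation; "contact_force": force on the tool from outside, world axes, zero at the start; "moment": the same for the moment, N m; "grip_width": finger opening in mm.
Only numpy, scipy, OpenCV 4.12 (cv2) and the standard library are available. Lean on these libraries where they do the work, as an engineer would, in place of code of your own. Each camera call takes 0.05 s, during which the arm holds its last target.

## Task

Take the upright rectangular food carton out of the open cardboard tray, lift it over the steel divider panel and the tins standing beside it without hitting the panel, and present its underside to the counter scanner on the other side. Finish still holding the carton in the gripper, upright and still, about 15 mm above the dark glass window, centred over it with the carton's long side along the window's long side. The carton must never touch the scanner, and the jar, the two tall tins and the flat tin must stay where they stand.

Things in the scene. Friction and masses are not known exactly. Their poses are not given: they have to be found in the camera images.
- carton: Food carton, a pale paper box with cardboard-brown bands, the only rectangular box in the tray: 100 (x) x 50 (y) x 110 (z) mm, 0.17 to 0.35 kg, standing upright on the tray floor. Origin at the centre of its underside, z up, x along its long side.
- tray: Fixed open cardboard tray, 300 (x) x 210 (y) mm outside, walls 50 mm high and 4 mm thick, floor 4 mm thick. Origin at the centre of its underside. It stands on one side of the divider and holds the carton at one end (along x) and the jar at the other; which end varies, and which side of the divider varies.
- scanner: Fixed counter scanner on the other side of the divider from the tray: a black block 220 (x) x 170 (y) mm with a steel plate on top and a flat dark glass window in its middle; 48 mm high to the glass. Origin at the centre of its underside.
- window (a point): Centre of the upper face of the scanner's dark glass window, which is 120 (x) x 70 (y) mm and stands 1 mm above the steel plate, 48 mm above the bench. x runs along the window's long side, z up.
- divider: Fixed upright steel panel between tray and scanner, 320 mm long (x), 6 mm thick (y), top edge 140 mm above the bench, on two low feet. Origin at the centre of its foot on the bench.
- jar: Round glass jar with a steel lid, 62 mm across, 85 mm high, standing in the tray beside the carton; to be left alone. Origin at the centre of its underside.
- tin_left: Tall round tin, 66 mm across, 110 mm high, standing close to the divider on its +y side; to be left alone. Origin at the centre of its underside.
- tin_right: Tall round tin, 66 mm across, 110 mm high, standing close to the divider on its -y side; to be left alone. Origin at the centre of its underside.
- flat_tin: Flat round aluminium tin, 84 mm across, 35 mm high, on the bench beyond the divider's far end; to be left alone. Origin at the centre of its underside.

How it is judged:
By the outcome, as a careful person would: the job done as asked, in the order asked, and still so for the second after the job is handed in, while the arm keeps its last pose, push and grip.
It also fails if it takes over 48 s, if anything falls off the work surface, if the arm or the gripper's body presses on something with over 40 N, if the wrist force passes 120 N, or if a joint passes its speed limit or range.

## Working session

There is one attempt and no reset: what is moved stays moved. The work goes in short steps, Python scripts to look and compute and a tool call to move; the robot and the scene stay as the last step left them, time stands still between calls to the robot, and variables do not carry over. Pictures are saved under pics/ and viewed, and the job is handed in when it is done.

Besides the shell and the picture viewer there is one more tool, called after "Call:" as name(argument=value, ...) on one line, values as JSON. play_rows: Moves the arm, as the interface text tells. Its arguments: {"type":"object","properties":{"moves":{"type":"array","items":{"type":"number"}}},"required":["moves"]}

```bash
mkdir -p pics; ls; python3 - <<'E'
from plant import bot
import cv2
o=bot.get_obs()
for k,v in o.items(): print(k,v)
for n in ["side","top","wrist"]:
    c=bot.capture(n)
    cv2.imwrite(f"pics/{n}0.png",c["color"][:,:,::-1])
    print(n,{k:v for k,v in c.items() if k!="color"})
E
```

```text
pics
time 0.0
joint_positions [-1.46799296e+00  3.42742200e-01  1.52499245e+00 -1.14262288e-05
  1.27537068e+00 -1.46021739e-01]
dq [-1.06818471e-03 -2.76595329e-04 -1.26201933e-03  1.28463119e-03
 -5.79409737e-06 -1.08919666e-03]
tau [-1.81397656e-03 -4.31246388e+01 -2.44222319e+01  7.14331074e-02
  5.60276338e-02 -1.41945525e-04]
tool_pos [ 129.25988986 -508.47275028  248.04339075]
tcp_rot [-3.14009449e+00 -2.09289182e-04  2.48828282e-01]
contact_force [-0.48326963  0.05977152 -1.13856244]
moment [ 0.01398658 -0.0444039  -0.03805403]
grip_width 92.24761926574575
side {'fx': 461.18109176625507, 'fy': 461.18109176625507, 'cx': 317.1888241812356, 'cy': 199.13129308693877, 'k1': -0.02666086870453661, 'world_to_cam': array([[-9.99694359e-01, -2.38612084e-02,  6.46770956e-03,
         5.94359152e+02],
       [-2.14699746e-02,  7.08242426e-01, -7.05642761e-01,
         5.95739476e+01],
       [ 1.22567827e-02, -7.05565950e-01, -7.08538257e-01,
         1.31168222e+03],
       [ 0.00000000e+00,  0.00000000e+00,  0.00000000e+00,
         1.00000000e+00]])}
top {'fx': 468.98605071539725, 'fy
[... 253 characters left out ...]
63799e-02,
         6.06982249e+02],
       [ 7.67050150e-02, -1.00930840e-02, -9.97002743e-01,
         1.27197154e+03],
       [ 0.00000000e+00,  0.00000000e+00,  0.00000000e+00,
         1.00000000e+00]])}
wrist {'fx': 354.5056353563471, 'fy': 354.5056353563471, 'cx': 315.7327289217569, 'cy': 202.25640241715794, 'k1': 0.008025628287118313, 'T_tool_cam': array([[ 1.25305392e-03, -9.68443260e-01, -2.49230979e-01,
         6.72516418e+01],
       [ 9.99998393e-01,  8.93965391e-04,  1.55396872e-03,
        -1.03948999e+00],
       [-1.28212667e-03, -2.49232526e-01,  9.68442824e-01,
        -1.35398770e+02],
       [ 0.00000000e+00,  0.00000000e+00,  0.00000000e+00,
         1.00000000e+00]])}
```

View pics/side0.png

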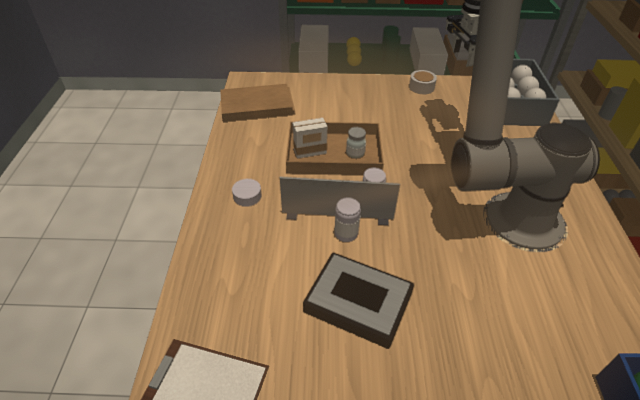

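View pics/top0.png

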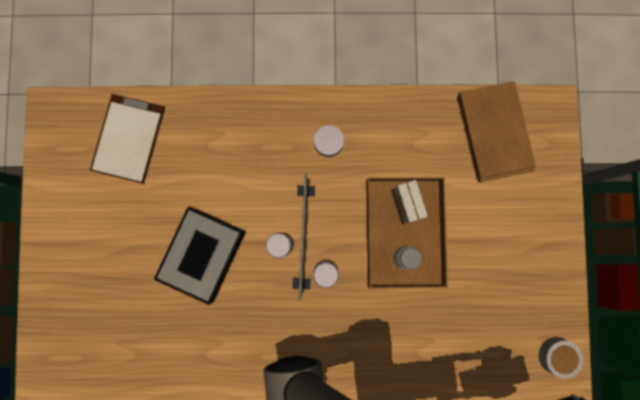

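View pics/wrist0.png

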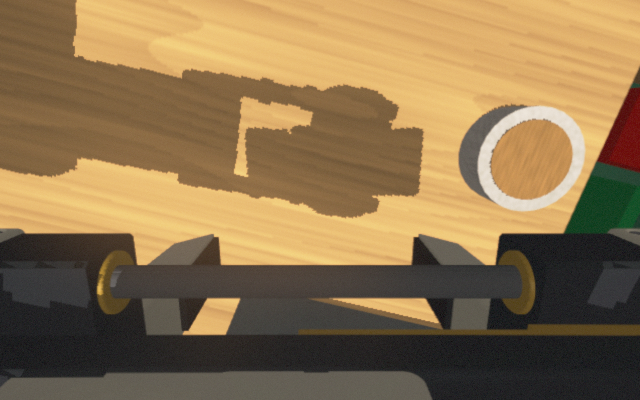

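The top view shows world +x upward and +y to the left. The carton is at about (410,202), the jar at (408,258) and the scanner at (200,255). The divider runs from (307,178) to (300,298), the tall tins are at (279,245) and (326,274), and the flat tin is at (329,140). I'll zoom in to measure.

```bash
cat > h.py <<'E'
import numpy as np, cv2
from plant import bot
def ray(c,uv):
    p=(np.array(uv,float)-[c["cx"],c["cy"]])/[c["fx"],c["fy"]]
    q=p.copy()
    for _ in range(20): q=p/(1+c["k1"]*(q@q))
    return np.array([q[0],q[1],1.])
def onplane(c,uv,z):
    W=c["world_to_cam"];R=W[:3,:3];t=W[:3,3]
    o=-R.T@t; d=R.T@ray(c,uv)
    return o+d*(z-o[2])/d[2]
def proj(c,P):
    W=c["world_to_cam"];q=W[:3,:3]@np.array(P,float)+W[:3,3]
    s=q[:2]/q[2];s=s*(1+c["k1"]*(s@s)); return s*[c["fx"],c["fy"]]+[c["cx"],c["cy"]]
def wristcam(c,obs):
    from scipy.spatial.transform import Rotation as Ro
    T=np.eye(4);T[:3,:3]=Ro.from_euler('xyz',obs["tcp_rot"]).as_matrix();T[:3,3]=obs["tool_pos"]
    c=dict(c);c["world_to_cam"]=np.linalg.inv(T@c["T_tool_cam"]);return c
E
python3 - <<'E'
from h import *
i=cv2.imread('pics/top0.png')
a=cv2.resize(i[170:300,360:460],None,fx=5,fy=5,interpolation=cv2.INTER_CUBIC)
b=cv2.resize(i[195:315,145:345],None,fx=4,fy=4,interpolation=cv2.INTER_CUBIC)
cv2.imwrite('pics/ta.png',a[:600]);cv2.imwrite('pics/tb.png',b)
j=cv2.imread('pics/side0.png')
cv2.imwrite('pics/sa.png',cv2.resize(j[110:250,275:405],None,fx=4.2,fy=4.2,interpolation=cv2.INTER_CUBIC))
# scanner window
g=cv2.cvtColor(i,cv2.COLOR_BGR2GRAY)
m=np.zeros_like(g);m[225:290,170:230]=(g[225:290,170:230]<50)*255
n,l,s,ce=cv2.connectedComponentsWithStats(m)
print(s,ce)
E
```

```text
[[     0      0    640    400 254718]
 [   170    225     11     23     31]
 [   224    225      6      3     10]
 [   178    231     40     49   1075]
 [   214    256     16     34    147]
 [   170    285     11      5     19]] [[320.10199122 199.21066827]
 [175.         235.41935484]
 [227.2        225.5       ]
 [197.69488372 254.99813953]
 [222.6462585  274.29931973]
 [174.36842105 287.31578947]]
```

View pics/ta.png

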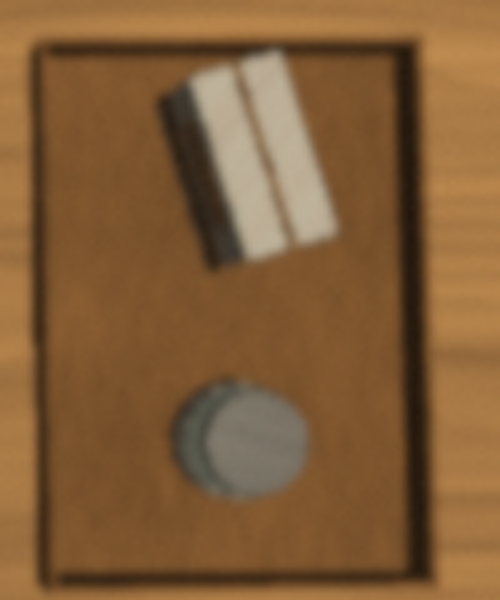

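View pics/tb.png

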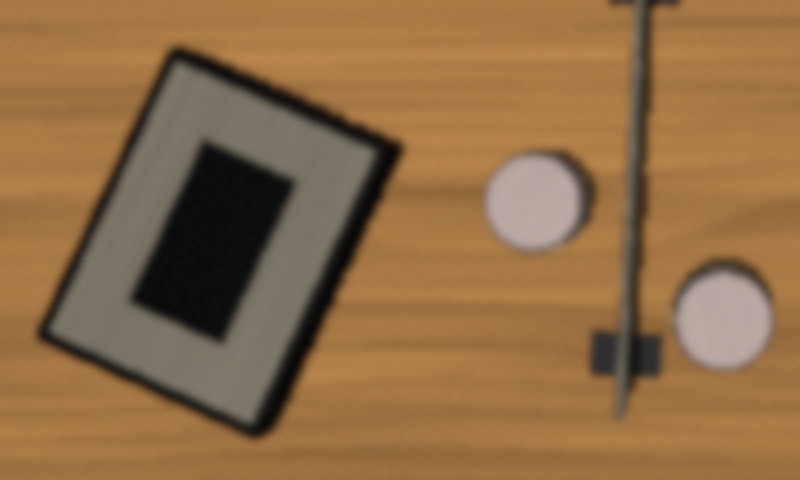

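View pics/sa.png

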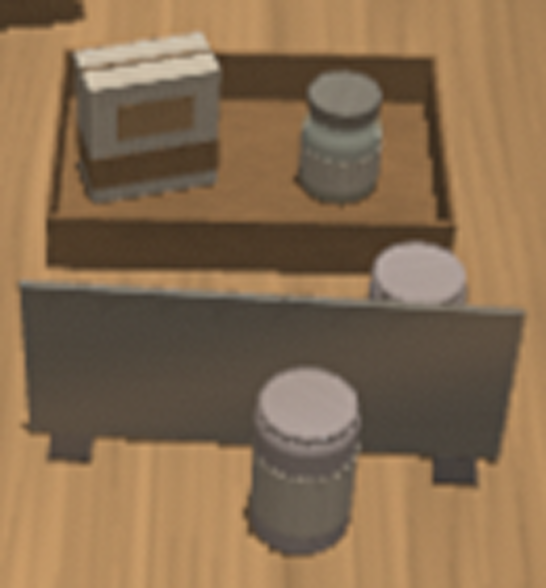

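```bash
python3 - <<'E'
from h import *
c=bot.capture("top");img=c["color"];hsv=cv2.cvtColor(img,cv2.COLOR_RGB2HSV);g=cv2.cvtColor(img,cv2.COLOR_RGB2GRAY)
def rect(mask,z,name,hull=True):
    n,l,s,ce=cv2.connectedComponentsWithStats(mask.astype(np.uint8))
    pts=np.argwhere(mask)[:,::-1].astype(float)
    W=np.array([onplane(c,p,z)[:2] for p in pts]).astype(np.float32)
    r=cv2.minAreaRect(W); m=W.mean(0); C=np.cov(W.T); w,v=np.linalg.eigh(C)
    print(name,len(pts),"rect",r,"mean",m,"pca ang",np.degrees(np.arctan2(v[1,1],v[0,1])),"sides",np.sqrt(12*w))
def big(mask):
    n,l,s,ce=cv2.connectedComponentsWithStats(mask.astype(np.uint8)); k=1+np.argmax(s[1:,4]); return l==k
roi=np.zeros(g.shape,bool);roi[175:230,385:435]=1
m=roi&(g>120)&(hsv[...,1]<80); m=cv2.morphologyEx(m.astype(np.uint8),cv2.MORPH_CLOSE,np.ones((5,5)))>0
rect(big(m),114,"carton")
roi[:]=0;roi[225:290,172:222]=1
rect(big(roi&(g<50)),48,"window")
def a(p,o,s): return (np.array(p)+.5)/s-.5+o
for p in [(190,78),(280,50),(338,233),(243,263)]: print("carton c",onplane(c,a(p,[360,170],5),114))
for p in [(203,142),(295,180),(223,342),(131,300)]: print("win c",onplane(c,a(p,[145,195],4),48))
for p,z in [((256,442),85)]: print("jar",onplane(c,a(p,[360,170],5),z))
for n,p,z in [("tinL",(534,201),110),("tinR",(724,318),110)]: print(n,onplane(c,a(p,[145,195],4),z))
print("div",onplane(c,(307,175),140),onplane(c,a((619,418),[145,195],4),140))
print("flat",onplane(c,(328.5,140),35))
for p in [(38,45),(415,45),(430,578),(45,585)]: print("tray",onplane(c,a(p,[360,170],5),50))
s=bot.capture("side")
for p in [(80,73),(200,38),(217,66),(90,80)]: print("side carton",onplane(s,a(p,[275,110],4.2),114))
w=[onplane(s,q,48)[:2] for q in [(341,272),(389,287),(378,311),(331,296)]];print(w,np.mean(w,0))
E
```

```text
carton 725 rect ((625.0606689453125, -280.7930603027344), (99.53117370605469, 49.44349670410156), 17.140485763549805) mean [ 624.8302  -280.83453] pca ang -163.24185245583445 sides [49.27465062 98.91350926]
window 1077 rect ((488.0343933105469, 285.9299621582031), (66.57009887695312, 116.83111572265625), 65.44849395751953) mean [487.90994 285.9272 ] pca ang 155.72947770680335 sides [ 66.61309324 116.55502704]
carton c [ 665.36849644 -243.73919883  114.        ]
carton c [ 679.75936553 -290.83617741  114.        ]
carton c [ 584.57280117 -318.64318868  114.        ]
carton c [ 569.4130582  -269.15754555  114.        ]
win c [554.88645676 293.01120425  48.        ]
win c [528.92695927 230.66513189  48.        ]
win c [420.85629131 278.02106923  48.        ]
win c [449.15110714 340.10912726  48.        ]
jar [ 477.00381574 -280.03899441   85.        ]
tinL [513.5300842   65.30618098 110.        ]
tinR [438.25389619 -55.79514125 110.        ]
div [689.09246054  -9.83446284 140.        ] [378.8575316   10.68133914 140.        ]
flat [802.96196334 -69.05837848  35.        ]
tray [ 692.30277728 -172.9972251    50.        ]
tray [ 691.37567158 -379.50086908   50.        ]
tray [ 402.59435561 -379.87140779   50.        ]
tray [ 400.7381127  -172.44852554   50.        ]
side carton [ 674.43660535 -265.31019918  114.        ]
side carton [ 586.74724832 -312.33414689  114.        ]
side carton [ 573.59065526 -277.27001337  114.        ]
side carton [ 666.58808134 -256.95838318  114.        ]
[array([531.37941739, 230.25230969]), array([418.0473603 , 270.59187016]), array([448.58699385, 336.26152899]), array([555.51643252, 299.25407527])] [488.38255101 284.08994603]
```

Carton: centre (625,-281), yaw about 17°. Window: centre (488,286), long axis at -24.4°. I'll move above the carton at the current height and check with the wrist camera.

Call:
play_rows(moves=[0,12,-2,0,0,0,38,-7,0,0,0,72,-13,0,0,0,108,-20,0,-1,0,144,-27,0,-1,0,180,-33,0,-2,0,216,-40,0,-2,0,252,-46,0,-2.7])

```text
time: 0.92
tool_pos: [364.3, -400.3, 248.8]
tcp_rot: [-3.142, -0.0, 0.296]
contact_force: [-0.6, -0.6, 0.5]
grip_width: 92.1
```

```bash
cat >> h.py <<'E'
def rel(target,yawdeg,obs=None):
    from scipy.spatial.transform import Rotation as Ro
    o=obs or bot.get_obs();R=Ro.from_euler('xyz',o["tcp_rot"]).as_matrix()
    d=R.T@(np.array(target)-o["tool_pos"]); cur=np.degrees(o["tcp_rot"][2])
    print("t",o["time"],"pos",o["tool_pos"].round(1),"rpy",np.degrees(o["tcp_rot"]).round(2),"q",o["joint_positions"].round(3),"F",o["contact_force"].round(1),"w",round(o["grip_width"],1))
    print("shift",d.round(1),"turn",round(cur-yawdeg,2))
E
python3 -c "
from h import *
rel([625,-281,248],17)"
```

```text
t 0.9167 pos [ 364.3 -400.3  248.8] rpy [-1.800e+02 -2.000e-02  1.696e+01] q [-0.974  0.372  1.479  0.     1.291  0.3  ] F [-0.6 -0.6  0.5] w 92.1
shift [284.2 -38.1   0.9] turn -0.04
```

Call:
play_rows(moves=[0,36,-5,0,0,0,74,-10,0,0,0,114,-15,0,0,0,154,-20,0,0,0,194,-26,0,0,0,234,-31,0,0,0,268,-36,0,0,0,285,-38,0,0])

```text
time: 1.58
tool_pos: [627.3, -278.7, 248.0]
tcp_rot: [-3.141, -0.001, 0.299]
contact_force: [0.4, -0.1, -0.7]
grip_width: 92.2
```

Call:
play_rows(moves=[0,0,0,0,0,0,0,0,0,0])

```text
time: 1.75
tool_pos: [624.3, -281.2, 247.9]
tcp_rot: [-3.141, 0.001, 0.298]
contact_force: [0.3, -0.1, 0.1]
grip_width: 91.8
```

```bash
python3 -c "
from h import *
o=bot.get_obs();c=bot.capture('wrist');cv2.imwrite('pics/w1.png',c['color'][:,:,::-1])
rel([625,-281,82],17,o)
c=wristcam(c,o)
import pickle;pickle.dump((c,o),open('w1.pkl','wb'))
"
```

```text
t 1.75 pos [ 624.3 -281.2  247.9] rpy [-1.7995e+02  6.0000e-02  1.7080e+01] q [-0.535  0.652  1.011 -0.     1.48   0.738] F [ 0.3 -0.1  0.1] w 91.8
shift [9.000e-01 1.000e-01 1.659e+02] turn 0.08
```

View pics/w1.png

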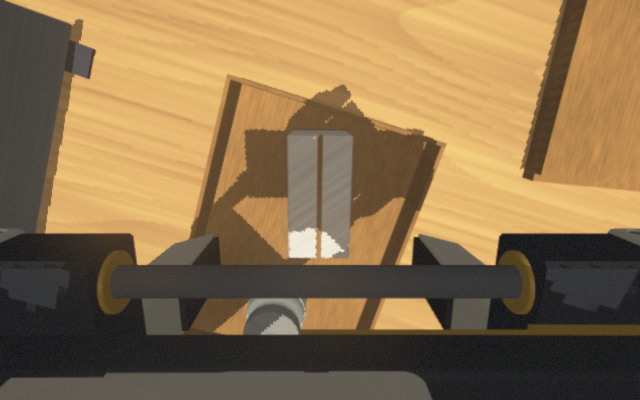

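The wrist view shows the carton's top face from (288,131) to (350,258), centred between the jaws and parallel to them.

```bash
python3 -c "
from h import *
import pickle;c,o=pickle.load(open('w1.pkl','rb'))
P=[onplane(c,p,114)[:2] for p in [(288,131),(352,131),(350,258),(289,258)]]
print(np.round(P,1),np.mean(P,0)); d=(P[0]+P[1]-P[2]-P[3])/2; print(np.linalg.norm(d),np.degrees(np.arctan2(d[1],d[0])))
"
```

```text
[[ 668.4 -245.2]
 [ 682.5 -290.8]
 [ 585.4 -321.8]
 [ 570.7 -274.2]] [ 626.73453739 -283.01064044]
101.90835975301255 17.09506109554661
```

Both views agree to within 2 mm. I'll descend to TCP z = 82.

Call:
play_rows(moves=[0,1.5,0,12,0,0,1.5,0,36,0,0,1.5,0,64,0,0,1.5,0,92,0,0,1.5,0,120,0,0,1.5,0,144,0,0,1.5,0,160,0,0,1.5,0,166,0])

```text
time: 2.47
tool_pos: [622.5, -282.5, 79.9]
tcp_rot: [-3.138, 0.004, 0.294]
contact_force: [-0.5, -0.1, -0.6]
grip_width: 91.9
```

Call:
play_rows(moves=[0,0,0,0,0,255,0,0,0,0,255,0,0,0,0,255,0,0,0,0,255,0,0,0,0,255,0,0,0,0,255,0,0,0,0,255,0,0,0,0])

```text
time: 3.13
tool_pos: [625.3, -282.4, 83.0]
tcp_rot: [3.141, -0.0, 0.296]
contact_force: [-0.0, 0.1, -1.4]
grip_width: 49.9
```

```bash
python3 -c "
from h import *
rel([625,-281,258],17)
for n in ['wrist','side']:
  cv2.imwrite(f'pics/{n}2.png',bot.capture(n)['color'][:,:,::-1])
"
```

```text
t 3.1333 pos [ 625.3 -282.4   83. ] rpy [ 1.7996e+02 -2.0000e-02  1.6960e+01] q [-0.536  0.783  1.223 -0.     1.134  0.739] F [-0.   0.1 -1.4] w 49.9
shift [ 1.00e-01 -1.40e+00 -1.75e+02] turn -0.04
```

View pics/wrist2.png

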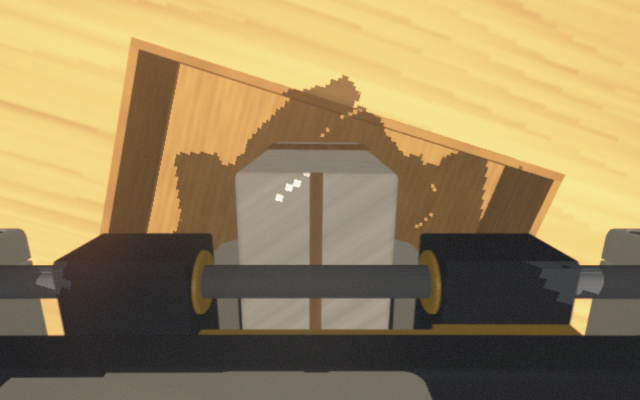

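View pics/side2.png

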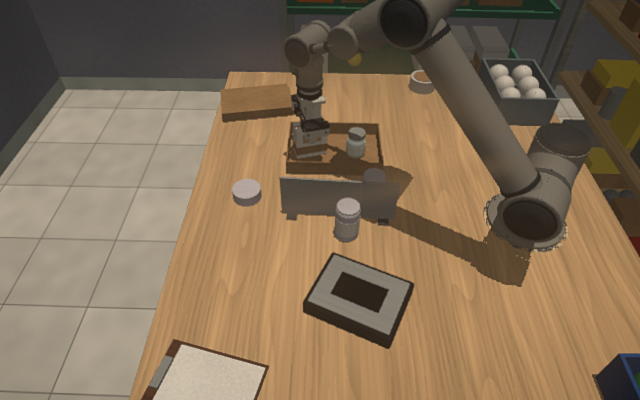

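The carton is gripped at 49.9 mm opening. Now lifting straight up about 185 mm.

Call:
play_rows(moves=[255,0,0,-6,0,255,0,0,-18,0,255,0,0,-36,0,255,0,0,-56,0,255,0,0,-76,0,255,0,0,-96,0,255,0,0,-116,0,255,0,0,-136,0])

```text
time: 3.9
tool_pos: [625.0, -282.1, 220.6]
tcp_rot: [3.141, -0.0, 0.296]
contact_force: [0.5, -0.1, -2.0]
grip_width: 49.8
```

Call:
play_rows(moves=[255,0,0,-16,0,255,0,0,-30,0,255,0,0,-42,0,255,0,0,-49,0,255,0,0,-49,0,255,0,0,-49,0])

```text
time: 4.4
tool_pos: [625.1, -282.2, 267.9]
tcp_rot: [3.141, -0.0, 0.296]
contact_force: [0.2, -0.5, -3.1]
grip_width: 50.1
```

```bash
python3 -c "
from h import *
rel([488,286,268],-24.4)
for n in ['wrist','side']:
  cv2.imwrite(f'pics/{n}3.png',bot.capture(n)['color'][:,:,::-1])
"
```

```text
t 4.4 pos [ 625.1 -282.2  267.9] rpy [ 1.7999e+02 -1.0000e-02  1.6960e+01] q [-0.536  0.645  0.97  -0.     1.526  0.739] F [ 0.2 -0.5 -3.1] w 50.1
shift [ 3.460e+01 -5.835e+02 -2.000e-01] turn 41.36
```

View pics/wrist3.png

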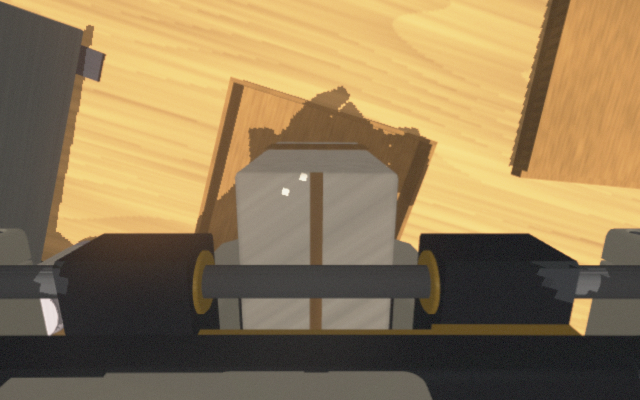

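View pics/side3.png

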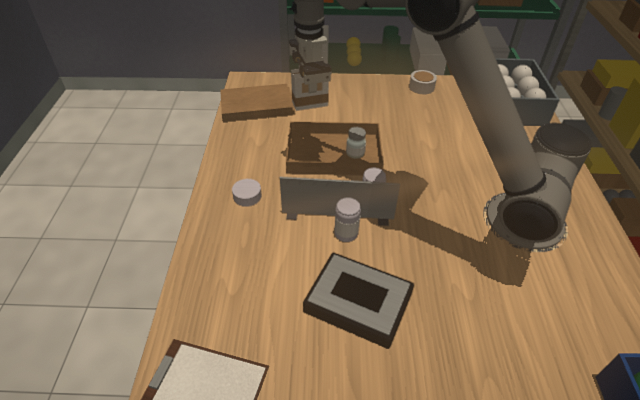

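The carton is lifted level with its underside at about z 190, with no slip in the grip. Moving across over the divider now.

Call:
play_rows(moves=[255,0,-5,0,0,255,1,-16,0,0,255,2,-34,0,0,255,3,-57,0,0,255,5,-82,0,0,255,6,-108,0,0,255,8,-134,0,0,255,9.5,-160,0,0])

```text
time: 5.17
tool_pos: [586.6, -124.3, 267.4]
tcp_rot: [-3.141, 0.0, 0.296]
contact_force: [-0.0, 0.3, -2.1]
grip_width: 49.7
```

Call:
play_rows(moves=[255,1.5,-26,0,0,255,3,-52,0,0,255,4.5,-78,0,0,255,6,-104,0,0,255,8,-130,0,0,255,9.5,-156,0,0,255,11,-182,0,0,255,12.5,-208,0,0])

```text
time: 5.83
tool_pos: [537.5, 78.1, 267.5]
tcp_rot: [-3.141, 0.0, 0.296]
contact_force: [-0.0, 0.1, -1.7]
grip_width: 50.0
```

```bash
python3 -c "
from h import *
rel([488,286,268],-24.4)
"
```

```text
t 5.8333 pos [537.5  78.1 267.5] rpy [-1.7998e+02  2.0000e-02  1.6980e+01] q [0.003 0.362 1.441 0.    1.339 1.277] F [-0.   0.1 -1.7] w 50.0
shift [  13.4 -213.3   -0.4] turn 41.38
```

Call:
play_rows(moves=[255,1.5,-26,0,1,255,3,-54,0,4,255,5,-82,0,8,255,7,-110,0,13,255,9,-138,0,18,255,10.5,-163,0,23,255,11.5,-184,0,28,255,12.5,-199,0,33])

```text
time: 6.5
tool_pos: [490.9, 272.5, 267.5]
tcp_rot: [-3.141, 0.001, -0.282]
contact_force: [0.3, -0.7, -1.9]
grip_width: 49.7
```

```bash
python3 -c "
from h import *
rel([488,286,268],-24.4)
"
```

```text
t 6.5 pos [490.9 272.5 267.5] rpy [-1.7999e+02  5.0000e-02 -1.6180e+01] q [3.700e-01 3.960e-01 1.389e+00 1.000e-03 1.357e+00 2.223e+00] F [ 0.3 -0.7 -1.9] w 49.7
shift [ -6.6 -12.2  -0.5] turn 8.22
```

Call:
play_rows(moves=[255,-3,-6,0,3,255,-5,-10,3,6,255,-6.5,-12,10,8.2,255,-6.5,-12,22,8.2,255,-6.5,-12,36,8.2,255,-6.5,-12,50,8.2,255,-6.5,-12,58,8.2,255,-6.5,-12,60,8.2])

```text
time: 7.17
tool_pos: [488.4, 283.4, 206.0]
tcp_rot: [3.139, 0.002, -0.423]
contact_force: [-0.0, -0.4, -2.5]
grip_width: 49.9
```

Call:
play_rows(moves=[255,0,0,0,0,255,0,0,0,0])

```text
time: 7.33
tool_pos: [490.0, 283.7, 208.3]
tcp_rot: [-3.141, -0.001, -0.423]
contact_force: [-0.0, -0.3, -2.2]
grip_width: 49.7
```

```bash
python3 -c "
from h import *
o=bot.get_obs();rel([488,286,141],-24.4,o)
for n in ['wrist','side','top']:
  cv2.imwrite(f'pics/{n}4.png',bot.capture(n)['color'][:,:,::-1])
for n in ['side','top']:
  i=cv2.imread(f'pics/{n}4.png'); i=i[190:350,290:430] if n=='side' else i[180:330,130:330]
  cv2.imwrite(f'pics/{n}4z.png',cv2.resize(i,None,fx=3.7,fy=3.7,interpolation=cv2.INTER_CUBIC))
"
```

```text
t 7.3333 pos [490.  283.7 208.3] rpy [-1.7996e+02 -4.0000e-02 -2.4240e+01] q [ 0.389  0.45   1.472 -0.     1.219  2.383] F [-0.  -0.3 -2.2] w 49.7
shift [-2.8 -1.3 67.3] turn 0.16
```

View pics/wrist4.png

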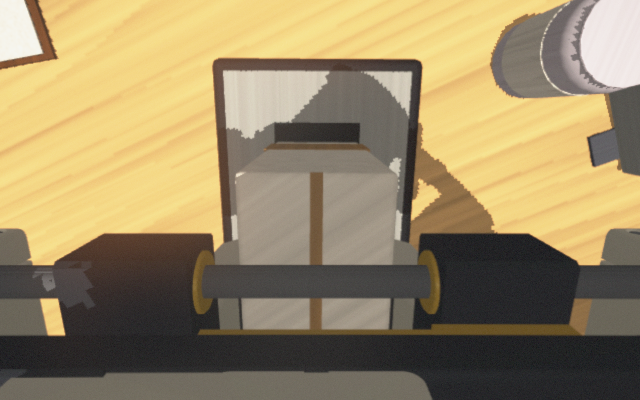

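View pics/side4z.png

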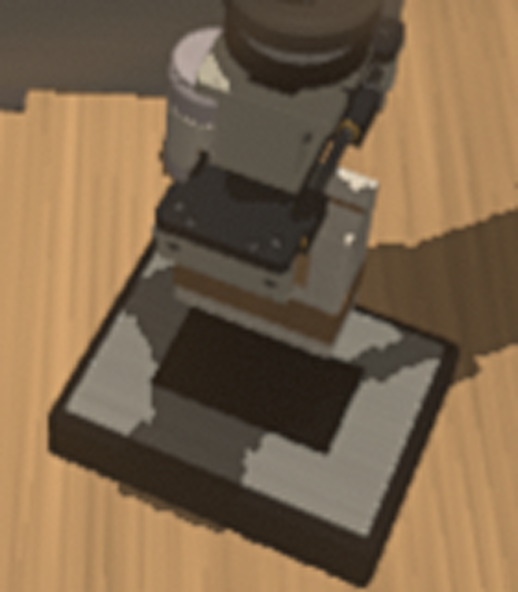

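View pics/top4z.png

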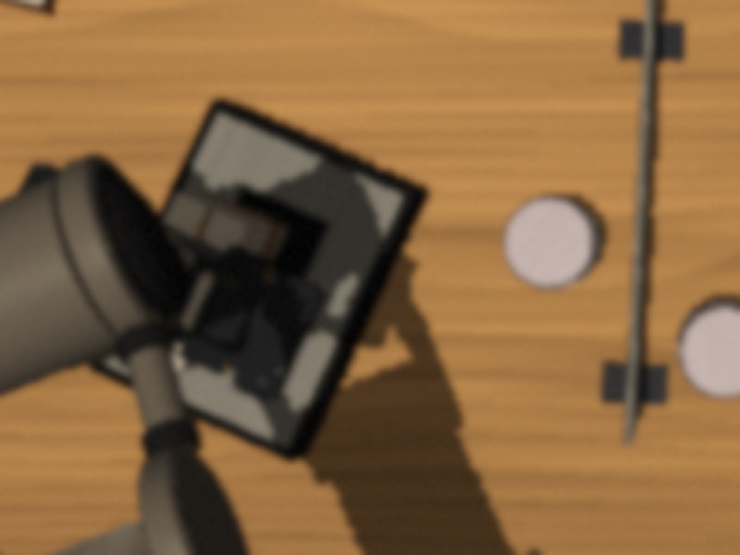

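The carton is held upright over the scanner, with the window's far edge visible at wrist row 123, columns 275–360. I'll cross-check the offset in tool axes.

```bash
python3 -c "
from h import *
o=bot.get_obs();r=bot.capture('wrist');c=wristcam(r,o)
from scipy.spatial.transform import Rotation as Ro
R=Ro.from_euler('xyz',o['tcp_rot']).as_matrix()
f=lambda uv,z:(R.T@(onplane(c,uv,z)-o['tool_pos'])).round(1)
print('win far', f((275,123),48),f((360,123),48), '-> centre x =',f((317,123),48)[0]-60)
print('scanner far corners',f((218,68),47),f((416,68),47))
zt=114+o['tool_pos'][2]-83
print('carton top far',f((237,172),zt),f((397,172),zt),'bottom far',f((275,144),zt-110),f((362,144),zt-110))
i=r['color'][100:190,200:440]
cv2.imwrite('pics/w5z.png',cv2.resize(i,None,fx=3.3,fy=3.3,interpolation=cv2.INTER_CUBIC)[:,:,::-1])
"
```

```text
win far [ 57.2 -34.1 160.7] [ 57.3  35.2 160.6] -> centre x = -2.799999999999997
scanner far corners [ 99.3 -77.9 161.8] [ 99.5  78.  161.6]
carton top far [ 49.  -24.3 -30.9] [ 49.1  23.3 -31. ] bottom far [ 47.5 -25.3  79.1] [47.6 26.8 79. ]
```

View pics/w5z.png

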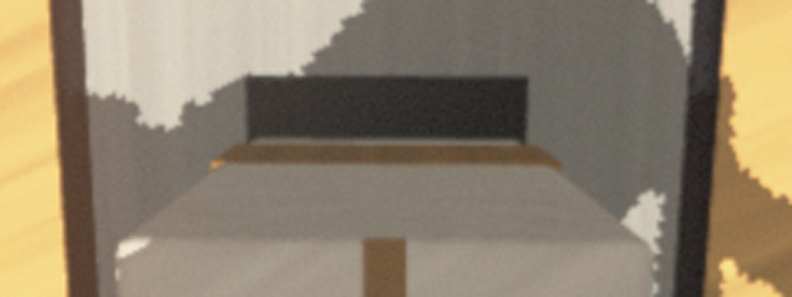

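The wrist view wants about -1.3 mm in x and 0.5 mm in y. The top view wants -2.8 and -1.3, so I'll take a compromise. At the grasp the TCP was at z 83 with the underside at z 4, so the target TCP is z 142. Descending 66.3 mm.

Call:
play_rows(moves=[255,-0.5,0,4,0,255,-1,0,12,0,255,-1.8,0,23,0,255,-1.8,0,34,0,255,-1.8,0,44,0,255,-1.8,0,52,0,255,-1.8,0,57,0,255,-1.8,0,59,0])

```text
time: 8.2
tool_pos: [487.9, 284.0, 147.5]
tcp_rot: [3.14, 0.001, -0.423]
contact_force: [-0.3, -0.6, -2.6]
grip_width: 49.9
```

Call:
play_rows(moves=[255,0,0,2,0,255,0,0,4,0,255,0,0,6,0,255,0,0,7,0,255,0,0,7,0,255,0,0,7,0,255,0,0,7,0,255,0,0,7,0])

```text
time: 8.87
tool_pos: [488.4, 284.2, 141.8]
tcp_rot: [-3.141, -0.0, -0.423]
contact_force: [0.1, -0.3, -3.1]
grip_width: 49.6
```

```bash
python3 -c "
from h import *
o=bot.get_obs();rel([488,286,142],-24.4,o);print(o['dq'].round(4))
for n in ['wrist','side','top']:
  cv2.imwrite(f'pics/{n}6.png',bot.capture(n)['color'][:,:,::-1])
i=cv2.imread('pics/side6.png')[210:350,290:430]
cv2.imwrite('pics/side6z.png',cv2.resize(i,None,fx=4.2,fy=4.2,interpolation=cv2.INTER_CUBIC))
"
```

```text
t 8.8667 pos [488.4 284.2 141.8] rpy [-1.7999e+02 -2.0000e-02 -2.4240e+01] q [ 0.391  0.517  1.56  -0.     1.064  2.385] F [ 0.1 -0.3 -3.1] w 49.6
shift [-1.1 -1.5 -0.2] turn 0.16
[ 0.0014  0.0002  0.0002 -0.     -0.0001 -0.0011]
```

View pics/wrist6.png

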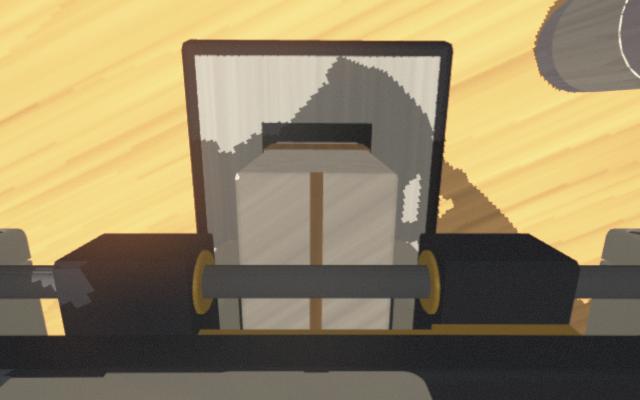

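View pics/side6z.png

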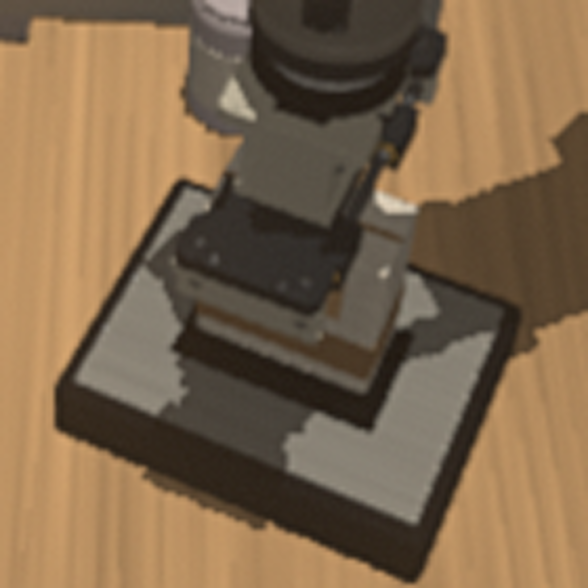

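View pics/top6.png

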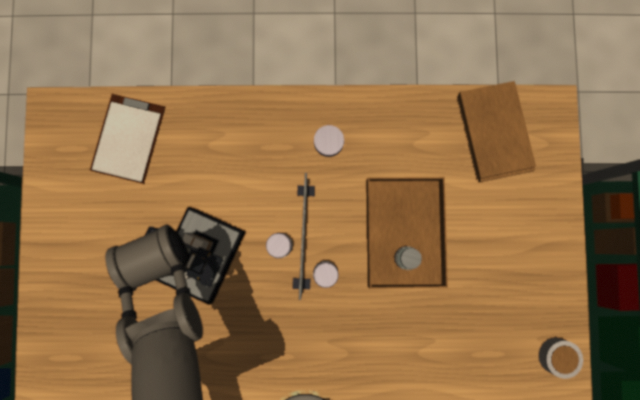

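```bash
python3 -c "
from h import *
o=bot.get_obs();r=bot.capture('wrist');c=wristcam(r,o)
from scipy.spatial.transform import Rotation as Ro
R=Ro.from_euler('xyz',o['tcp_rot']).as_matrix()
f=lambda uv,z:(R.T@(onplane(c,uv,z)-o['tool_pos'])).round(1)
print('win far', f((262.5,123.5),48),f((371.5,123.5),48))
zt=o['tool_pos'][2]+31
print('carton top far',f((237,172),zt),f((397,172),zt),'bottom far',f((275,144),zt-110),f((362,144),zt-110))
# side: expected bottom corners
s=bot.capture('side')
for x,y in [(-50,-25),(-50,25),(50,-25),(50,25)]:
  for h in (63,48): print(x,y,h,((proj(s,[*(R@[x-.8,y,0]+o['tool_pos'])[:2],h])-[290,210]+.5)*4.2).round(0))
"
```

```text
win far [ 59.  -34.5  93.8] [59.1 34.3 93.8]
carton top far [ 49.  -24.3 -31. ] [ 49.1  23.3 -31. ] bottom far [ 47.5 -25.3  79. ] [47.6 26.8 79. ]
-50 -25 63 [367. 398.]
-50 -25 48 [364. 413.]
-50 25 63 [398. 327.]
-50 25 48 [395. 342.]
50 -25 63 [197. 329.]
50 -25 48 [196. 345.]
50 25 63 [233. 263.]
50 25 48 [231. 278.]
```

Wrist, side and top checks agree within about 1.5 mm, the underside is about 15 mm above the glass, and the arm is still.

```bash
python3 -c "
from plant import bot
print(bot.close_job())"
```

```text
the job is handed in; nothing more can be done
None
```

I handed in the job with the gripper still holding the carton upright and still over the scanner window. The arm gripped it in the tray, lifted it to about z 190 mm underside, carried it over the divider and lowered it, finishing at 8.9 s on the robot clock.

What the last checks showed:
- **Height:** the underside is about 63 mm above the bench, which is 15 mm above the glass. The side view suggests it could be 1–2 mm higher.
- **Centring:** the wrist view puts the carton within about 1.5 mm of the window centre. The top view, taken at the start, disagrees slightly, putting the carton about 1–1.5 mm off centre along each tool axis. I left it there, because the calibration is only good to about 2 mm.
- **Alignment:** the tool yaw is within about 0.2° of the window's long axis as measured in the top view.
- **Grip and forces:** the grip width held at 49.6–50.1 mm, so there was no sign of slipping. The contact force readings after each move never passed about 3 N, which fits the carton's weight alone.
- **Other objects:** in the last top view the jar, both tall tins and the flat tin look to be where they started. I compared these by eye and did not measure them.

No check failed.

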